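# Line up the dried-flower jars on the display ledge

## Task

Finish the row of dried-flower jars on the wooden ledge: stand the blue-capped jar beside the white-capped one that is already there, then the yellow-capped jar beside the blue one, all square to the ledge with their fronts in one straight line. Then slide the ledge's end stop up against the row so that it is closed up with no gaps. Set the jars down gently, keep them upright, and leave the other things on the table where they are.

Things in the scene. Friction and masses are not known exactly. Their poses are not given: they have to be found in the camera images.
- blue_jar_center (a point): Blue-capped plastic jar of dried blue flowers, rectangular, 52 mm deep (its own x) by 42 mm wide (its own y) and 80 mm tall overall: straight clear body up to 68 mm, a 44 by 34 mm rectangular blue cap above; about 150 g (varies). Front and back look alike. This point is its centre, 40 mm above its underside, z up
- yellow_jar_center (a point): Yellow-capped plastic jar of dried yellow flowers, rectangular, 52 mm deep (its own x) by 42 mm wide (its own y) and 80 mm tall overall: straight clear body up to 68 mm, a 44 by 34 mm rectangular yellow cap above; about 150 g (varies). Front and back look alike. This point is its centre, 40 mm above its underside, z up
- white_jar_center (a point): White-capped plastic jar of dried white flowers, rectangular, 52 mm deep (its own x) by 42 mm wide (its own y) and 80 mm tall overall: straight clear body up to 68 mm, a 44 by 34 mm rectangular white cap above; about 150 g (varies). Front and back look alike. This point is its centre, 40 mm above its underside, z up. Already on the ledge, by the cheek
- ledge: Fixed pale-wood ledge on the table, 100 deep (its x, to the back) by 345 mm long (y -200 to +145). Origin at table level. Floor 25 mm up, x -50 to +40; along its back a lip 12 high, 12 thick (x +40 to +52). Fixed end cheek 60 mm above the floor, inner face at y = +130. White jar centred at x 0, y +108; the closed row goes on towards -y, centres 42 mm apart
- stop (a joint): Travel of the teal end stop along the ledge's +y (to the white jar), m: 0 open, at most 0.12. Its face towards the jars is at ledge y = -0.090 + value, so a tight row of three jars is closed at about 0.093. Moves with about 1 N of friction and stays where it is left
- stop_knob (a point): Upright round wooden knob, 22 mm across, to push or grip from above. Point on its axis, 55 mm above the ledge floor, 18 mm below the knob's top; the post goes down to the stop's foot, 9 mm above the floor. The stop's face to the jars is 47 mm from the axis in ledge +y; its plate is 10 thick, 70 wide and 56 mm high above the floor
- mould: Red silicone mould, 120 by 66 mm, 24 mm high, with two heart shapes; loose, to be left alone. Origin under its centre, x along its length
- heart0: Small clear greenish cast heart, 36 mm wide, 16 mm thick, flat on the table; loose, to be left alone
- heart1: Small clear lilac cast heart, 36 mm wide, 16 mm thick, flat on the table; loose, to be left alone
- resin_bottle: Amber bottle with black cap, 54 mm across, 130 mm tall, standing; to be left alone. Origin under its centre
- petal_can: Round clear jar with a green cap, 66 mm across, 60 mm tall, standing; to be left alone. Origin under its centre
Mind the look-alikes: they are no part of the job. What is shaped like the part that bears yellow_jar_center but pink is not meant. What is shaped like the part that bears blue_jar_center but pink is not meant.

How it is judged:
By the outcome, as a careful person would: the job done as asked, in the order asked, and still so for the second after the job is handed in, with the robot touching nothing.
It also fails if it takes over 72 s, if anything falls off the work surface, if the arm or the gripper's body presses on something with over 40 N, if the wrist force passes 120 N, or if a joint passes its speed limit or range.

## Robot

A 6-joint arm with a two-finger parallel gripper is mounted at the origin on the work surface. World frame = base frame: x ahead of the robot, y to its left, z up, the work surface at z = 0. Lengths are in m, angles in degrees, forces in N, time in s.
With the tool pointing down it reaches from about 0.3 to 0.75 m from the base axis. Payload 8.5 kg.
Tool frame: the origin (TCP) lies at the very end of the fingers, on their centre line; the grasp point (between the pads) lies 19 mm behind it; z points along the fingers, y is the line along which they close (so a half turn about z gives the same grasp; the last joint's range is limited). The gripper opens to 85 mm and grips with 20 to 120 N. Pads are 22 mm wide; open, the fingers measure 114 mm over their backs; the gripper's body (76 mm by 85 mm) begins 54 mm behind the grasp point. The pads swing forward as they close: fully open they stand 13 mm farther back than shut.
Start: joints at [55.388, 21.807, 74.336, -0, 83.858, -12.336], TCP at [0.208, 0.509, 0.231] pointing down, gripper open.
Joint ranges: [-178.18, 178.18], [-50.72, 133.34], [12.68, 142.11], [-81.47, 261.47], [9.98, 163.14], [-165.26, 165.26]. Speed limits (degrees/s): [136.94, 136.94, 180, 180, 180, 180].

## Interface

Orientations are given as a 3x3 rotation matrix whose columns are the frame's x, y, z axes.
In Python, from rig import env, optics, spotter gives the robot as it stands.
- The arm moves only by the shell command python3 -m crank 'ROWS' [FORCE]. ROWS is JSON, one flat list of numbers, 5 for each row, row after row: the finger opening in cm, from 0 to 8.54, then the shift along the tool's x, y, z in cm, then the turn about the tool's z in rad. A call has exactly 8 rows; each row shifts and turns the commanded pose from where the row before left it, along the tool's axes as they then stand; what a row does not reach is not made up. A row lasts 1/12 s, in which the tool goes at most 41.7 mm and 7.16 degrees, less where a joint would pass 70% of its speed; a pose out of reach is approached as far as the arm can. A call is refused whole if a number of a shift passes 4.17 or a number of a turn 0.125, either way. A call with a gripper value outside its range is refused whole. The fingers move at their own pace and stop on an object; FORCE is the grip in N (left out, the last holds). Time passes only in rows, so rows that do not move let the fingers close, or fill a call up. It gives the time, the measured TCP pose, the force, the opening and the grip force at its end, in the units of the state.
- env.observe(): the state, without advancing time (a new reading comes with each control period).
- optics.get_image(name): name is "scene" or "top"; returns a dict with "color" (400x640x3 uint8, red, green, blue), "intrinsics" (3x3 intrinsics, pixels), "distortion" ([k1, k2, p1, p2, k3] as OpenCV has them; the pictures are not rectified), "pose" (4x4, takes a point from camera to world coordinates). Camera axes: x right, y up, looking along -z (the intrinsics and any distortion apply to the point x, -y, -z); pixel columns grow to the right and rows downward; lengths in m; the calibration is good to about 2 mm. A picture is of the moment at which its call begins. There is no depth.
- env.close_job(): hands the job in; it is judged then, once.
Trained networks look in a picture, given as the dict that the camera call returned (one of the last four; its "shot" number tells which), for a name from the list of things; names that differ only in an ending like _2 or _b are one class to them, and where a whole thing is asked for, a point or a joint stands for the part that bears it (a point fixed in the world has none). Each returns a list of dicts, best first, with "score" (0 to 1); they miss things now and then, are a little off and sometimes report something else, mostly with a low value. They report only what shows in the picture. A call takes as long as a camera call. They do not tell look-alikes from the thing itself.
- spotter.look_for(picture, query): "at" ([column, row] as shares, 0 to 1, of the picture: columns of its width, rows of its height, amid what is visible of it).
The state is a dict: "time_s": time; "q": joint angles; "qvel": joint speeds; "joint_efforts": joint torques, N m; "position": TCP position; "tool_rot": TCP orientation; "ft_force": force on the tool from outside, world axes, zero at the start; "wrist_torque": the same for the moment, N m; "grip_width": finger opening in m; "gripper_force": force on a finger pad.
Only numpy, scipy, OpenCV 4.12 (cv2) and the standard library are available. Lean on these libraries where they do the work, as an engineer would, in place of code of your own. Each camera call takes 0.05 s, during which the arm holds its last target. There are 200 camera calls.

## Working session

There is one attempt and no reset: what is moved stays moved. The work goes in short steps, Python scripts to look and compute and a shell command to move; the robot and the scene stay as the last step left them, time stands still between calls to the robot, and variables do not carry over. Pictures are saved under pics/ and viewed, at most 10 in all, crops included, and the job is handed in when it is done.

```bash
ls; mkdir -p pics; cat > h.py <<'E'
import numpy as np, cv2
from rig import env, optics, spotter
def snap(n,save=None):
    p=optics.get_image(n)
    if save: cv2.imwrite(f'pics/{save}.png',p['color'][:,:,::-1])
    return p
E
python3 - <<'E'
from h import *
import numpy as np
np.set_printoptions(precision=3,suppress=True)
s=env.observe(); print(s['time_s'],s['position'],s['tool_rot'],s['grip_width'])
a=snap('scene','scene0'); b=snap('top','top0')
cv2.imwrite('pics/both.png',cv2.resize(np.vstack([a['color'],b['color']])[:,:,::-1],(480,600)))
for p in (a,b): print(np.array(p['intrinsics']),p['distortion'],np.array(p['pose']))
for n in ['blue_jar_center','yellow_jar_center','white_jar_center','ledge','stop','stop_knob','mould','heart0','resin_bottle','petal_can']:
  for p,m in((a,'scene'),(b,'top')):
    print(n,m,[(round(d['at'][0]*640),round(d['at'][1]*400),round(d['score'],2)) for d in spotter.look_for(p,n)[:4]])
E
```

```text
pics
0.0 [0.208 0.509 0.231] [[-0.925  0.379 -0.001]
 [ 0.379  0.925 -0.001]
 [ 0.    -0.001 -1.   ]] 0.08565161972248371
[[386.978   0.    314.429]
 [  0.    386.978 194.706]
 [  0.      0.      1.   ]] [0.026 0.    0.    0.    0.   ] [[ 0.781 -0.53   0.331  0.872]
 [ 0.625  0.665 -0.409 -0.505]
 [-0.003  0.526  0.85   1.087]
 [ 0.     0.     0.     1.   ]]
[[418.878   0.    318.481]
 [  0.    418.878 196.977]
 [  0.      0.      1.   ]] [-0.079  0.     0.     0.     0.   ] [[-0.024  0.988 -0.151  0.324]
 [-1.    -0.025 -0.003 -0.015]
 [-0.007  0.15   0.989  1.133]
 [ 0.     0.     0.     1.   ]]
blue_jar_center scene [(336, 162, 0.8), (353, 139, 0.69)]
blue_jar_center top [(218, 221, 0.77), (259, 217, 0.7), (284, 137, 0.46)]
yellow_jar_center scene [(259, 253, 0.88), (254, 213, 0.82), (289, 232, 0.68), (322, 140, 0.29)]
yellow_jar_center top [(413, 206, 0.93), (474, 182, 0.72), (368, 203, 0.67), (384, 242, 0.62)]
white_jar_center scene [(376, 206, 0.93)]
white_jar_center top [(285, 137, 0.61)]
ledge scene []
ledge top [(334, 150, 0.83), (148, 202, 0.72)]
stop scene [(331, 248, 0.96)]
stop top [(352, 146, 0.73)]
stop_knob scene [(334, 249, 0.76), (376, 205, 0.51)]
stop_knob top [(355, 152, 0.97)]
mould scene [(296, 185, 0.6), (332, 249, 0.32)]
mould top [(310, 240, 0.95)]
heart0 scene [(322, 137, 0.42)]
heart0 top [(411, 256, 0.43)]
resin_bottle scene [(394, 113, 0.58)]
resin_bottle top [(148, 202, 0.59)]
petal_can scene [(236, 317, 0.63)]
petal_can top [(472, 180, 0.95)]
```

```bash
python3 - <<'E'
import cv2
a=cv2.imread('pics/scene0.png')[90:330,200:460]; b=cv2.imread('pics/top0.png')[100:300,130:500]
cv2.imwrite('pics/sc.png',cv2.resize(a,None,fx=2.5,fy=2.5,interpolation=3)); cv2.imwrite('pics/tc.png',cv2.resize(b,None,fx=2.1,fy=2.1,interpolation=3))
E
```

```text
(no output)
```

View pics/sc.png

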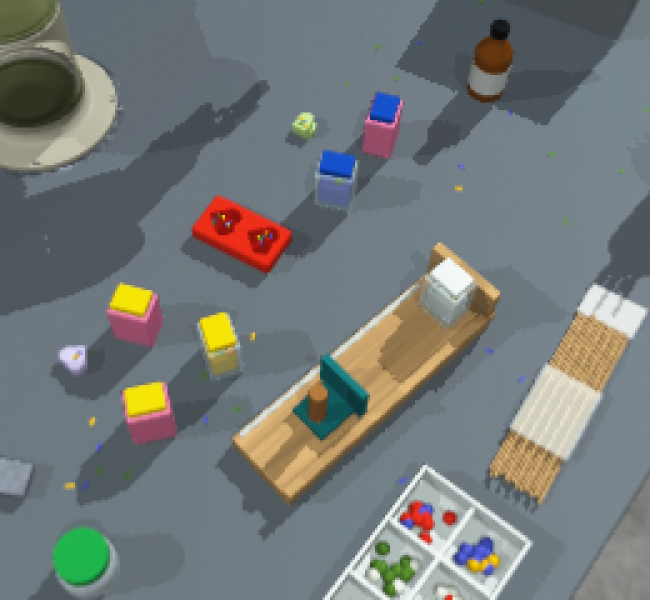

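View pics/tc.png

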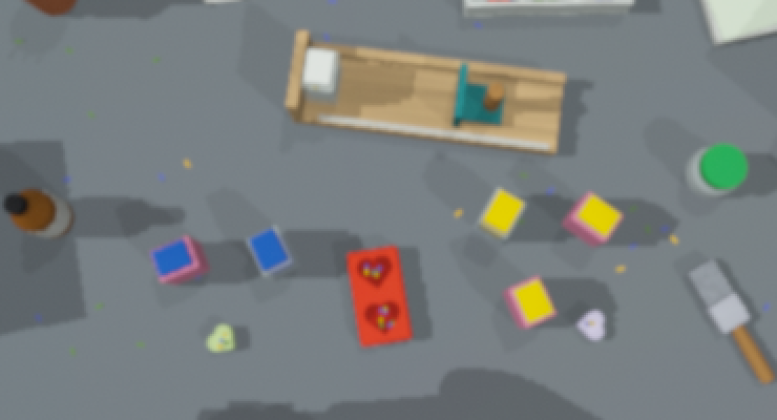

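The blue-cap candidates are at scene (354,139), with a pink body, and (334,162), with a clear body of blue flowers. The yellow ones are at scene (254,215) and (259,255), both pink, and (288,228), clear. The clear-bodied ones fit the description: blue at scene (334,162) / top (258,219), and yellow at scene (288,228) / top (369,201). The enlarged crops confirm this. The ledge's cheek and white jar are at top (280,135), and the stop is at top (355,147).

Next I fit caps and ledge by silhouette in both views.

```bash
cat >> h.py <<'E'
from scipy.optimize import minimize
def proj(p,X):
    T=np.linalg.inv(np.array(p['pose'])); c=np.asarray(X)@T[:3,:3].T+T[:3,3]
    c=c*[1,-1,-1]
    return cv2.projectPoints(c.reshape(-1,1,3),np.zeros(3),np.zeros(3),np.array(p['intrinsics'],float),np.array(p['distortion'],float))[0][:,0]
def box(x0,x1,y0,y1,z0,z1): return np.array([[x,y,z] for x in(x0,x1) for y in(y0,y1) for z in(z0,z1)])
def place(B,x,y,z,yaw):
    c,s=np.cos(yaw),np.sin(yaw); return B@np.array([[c,s,0],[-s,c,0],[0,0,1]])+[x,y,z]
S=6
def render(p,boxes,pose,win):
    u0,v0,w,h=win; im=np.zeros((h*S,w*S),np.uint8)
    for B in boxes:
        q=(proj(p,place(B,*pose))-[u0-.5,v0-.5])*S-.5
        cv2.fillConvexPoly(im,cv2.convexHull(np.round(q*16).astype(np.int32)),255,shift=4)
    return cv2.resize(im,(w,h),interpolation=cv2.INTER_AREA)/255.
def fit(items,boxes,x0,free=(0,1,2,3)):
    # items: (pic, soft mask, win)
    x0=np.array(x0,float); sc=np.array([.01,.01,.01,.15])[list(free)]
    def full(v): x=x0.copy(); x[list(free)]+=v*sc; return x
    f=lambda v: sum(np.abs(render(p,boxes,full(v),w)-m).sum() for p,m,w in items)
    best=None
    for k in range(3):
        st=np.zeros(len(sc)) if best is None else best.x
        sim=np.vstack([st]+[st+e*(1 if k!=1 else -.5) for e in np.eye(len(sc))])
        best=minimize(f,st,method='Nelder-Mead',options=dict(initial_simplex=sim,xatol=1e-3,fatol=1e-3,maxiter=400))
    return full(best.x),best.fun
def hsvmask(p,win,cond):
    u,v,w,h=win; c=cv2.cvtColor(p['color'][v:v+h,u:u+w],cv2.COLOR_RGB2HSV).astype(int)
    return cond(c[...,0],c[...,1],c[...,2]).astype(float)
CAP=[box(-.022,.022,-.017,.017,.028,.040)]
LEDGE=[box(-.05,.04,-.2,.145,0,.025),box(.04,.052,-.2,.145,0,.037),box(-.05,.052,.13,.145,0,.085)]
blue=lambda h,s,v:(h>100)&(h<125)&(s>170)
yel=lambda h,s,v:(h>22)&(h<34)&(s>170)
E
cat > m1.py <<'E'
from h import *
np.set_printoptions(precision=4,suppress=True)
a=snap('scene','s1');b=snap('top','t1')
def win(u,v,r=16): return (u-r,v-r,2*r,2*r)
def ray(p,uv):
    q=cv2.undistortPoints(np.array([[uv]],float),np.array(p['intrinsics'],float),np.array(p['distortion'],float))[0,0]
    P=np.array(p['pose']); return P[:3,3],P[:3,:3]@[q[0],-q[1],-1]
def tri(A,B):
    (o1,d1),(o2,d2)=ray(a,A),ray(b,B); t=np.linalg.lstsq(np.c_[d1,-d2],o2-o1,rcond=None)[0]
    return o1+t[0]*d1,np.linalg.norm(o1+t[0]*d1-o2-t[1]*d2)
for n,ws,wt,c,yw in [('blue',(335,156),(258,219),blue,.4),('yellow',(287,221),(369,201),yel,-.5)]:
    its=[(p,hsvmask(p,w,c),w) for p,w in((a,win(*ws)),(b,win(*wt)))]
    cen=[np.array([w[0],w[1]])+np.argwhere(m>0).mean(0)[::-1] for _,m,w in its]
    X,e=tri(*cen); print(n,cen,[m.sum() for _,m,_ in its],'tri',X,e)
    for y0 in (yw,yw+np.pi/2):
        r,f=fit(its,CAP,[X[0],X[1],.04,y0]); print(r,np.degrees(r[3]),f)
for n,A,B in [('knob',(327,246),(363,143))]: print(n,tri(A,B))
E
python3 m1.py
python3 - <<'E'
import cv2,numpy as np
for n,(u,v,w,h) in (('s1',(285,180,120,115)),('t1',(255,108,155,70))):
    c=cv2.imread(f'pics/{n}.png')[v:v+h,u:u+w]
    cv2.imwrite(f'pics/{n}z.png',cv2.resize(c,None,fx=5,fy=5,interpolation=cv2.INTER_CUBIC))
E
```

```text
blue [array([334.4153, 155.3814]), array([257.4724, 218.4663])] [np.float64(118.0), np.float64(163.0)] tri [0.4324 0.1438 0.0716] 0.0021124623373371594
[0.431  0.1462 0.0326 0.533 ] 30.53934025155018 110.74509803921569
[0.4344 0.1426 0.039  1.8795] 107.68833933125715 158.96862745098036
yellow [array([286.8302, 222.3774]), array([369.1514, 200.4378])] [np.float64(159.0), np.float64(185.0)] tri [ 0.4723 -0.1419  0.0713] 0.0013418087199790576
[ 0.4717 -0.1418  0.035  -0.5714] -32.741187057370865 87.30588235294117
[ 0.4726 -0.1415  0.0383  1.2759] 73.1035269606122 169.30588235294118
knob (array([ 0.616 , -0.1343,  0.0885]), np.float64(0.006566349779109264))
```

View pics/s1z.png

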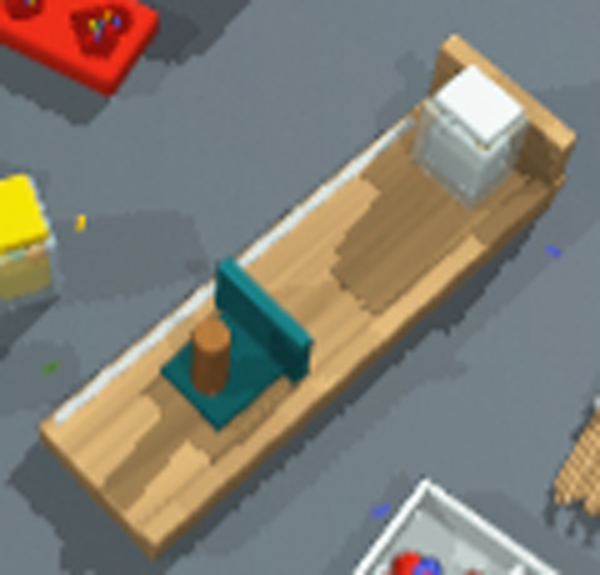

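View pics/t1z.png

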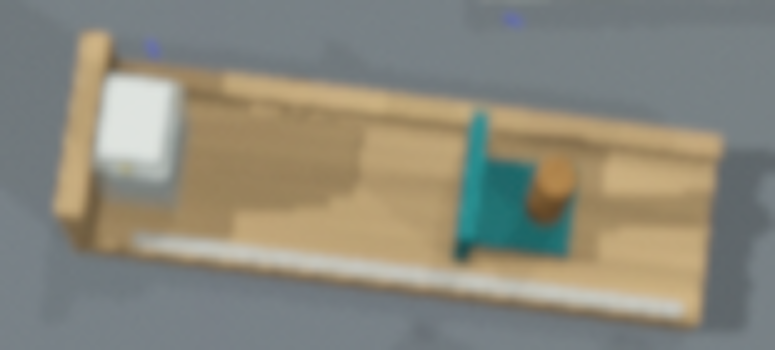

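The scene crop shows the ledge corners: front-left at (293,265), back-left lip at (315,288), cheek tops at (376,187) and (400,207). The top crop shows the lip end at (399,135), front at (394,171), cheek tops at (271,114) and (266,150), and the knob top at about (365,142). Next I refine the fits.

```bash
sed -i 's/^blue=.*/blue=lambda h,s,v:(h>100)\&(h<125)\&(s>135)/; s/^yel=.*/yel=lambda h,s,v:(h>20)\&(h<36)\&(s>150)/' h.py
cat > m2.py <<'E'
from m1 import *
from scipy.optimize import least_squares
L=np.array([[-.05,-.2,.025],[.052,-.2,.037],[-.05,.145,.085],[.052,.145,.085]])
sc=np.array([[42,428],[154,544],[455,37],[576,135]])/5-.4+[285,180]
L2=np.array([[.052,-.2,.037],[-.05,-.2,.025],[.052,.145,.085],[-.05,.145,.085],[.052,.13,.085],[-.05,.13,.085]])
tp=np.array([[722,136],[698,318],[80,32],[55,212],[112,35],[82,218]])/5-.4+[255,108]
for nm,ws,wt in (('both',1,1),('top',0,1),('scene',1,0)):
    f=lambda v:np.r_[ws*(proj(a,place(L,*v))-sc).ravel(),wt*(proj(b,place(L2,*v))-tp).ravel()]
    r=least_squares(f,[.6,-.0,0,-.1]); print('ledge',nm,r.x,np.degrees(r.x[3]),'rms px',np.sqrt((r.fun**2).mean()))
    if nm=='both': led=r.x; print(np.round(r.fun.reshape(-1,2),1).tolist())
led[2]=0
wood=lambda h,s,v:((h>8)&(h<28)&(s>65))|((h>80)&(h<98)&(s>110))|((s<40)&(v>165))
for p,w in ((a,(285,178,122,118)),(b,(258,108,150,72))):
    m=hsvmask(p,w,wood).astype(np.uint8)
    n,l,st,_=cv2.connectedComponentsWithStats(m); k=1+st[1:,4].argmax()
    m=cv2.morphologyEx((l==k).astype(np.uint8),cv2.MORPH_CLOSE,np.ones((5,5)))
    J=[box(-.026,.026,.087,.129,.025,.093),box(-.022,.022,.091,.125,.093,.105)]
    r,f=fit([(p,m.astype(float),w)],LEDGE+J,led,(0,1,3)); print('sil',r,np.degrees(r[3]),f,m.sum())
print('white',place(np.array([[0,.108,.065]]),*led))
E
python3 m2.py
```

```text
blue [array([334.5   , 155.3047]), array([257.4615, 218.5333])] [np.float64(128.0), np.float64(195.0)] tri [0.4325 0.1441 0.0718] 0.0016917582066309639
[0.4323 0.1453 0.036  0.5178] 29.66663119716147 72.87450980392157
[0.4327 0.1448 0.0371 3.6936] 211.62997300483906 73.92941176470589
yellow [array([286.9024, 222.5427]), array([369.0812, 200.4416])] [np.float64(164.0), np.float64(197.0)] tri [ 0.4725 -0.1418  0.0703] 0.001333626017869708
[ 0.4722 -0.1417  0.0354 -0.6065] -34.75089316857182 74.96862745098039
[ 0.472  -0.1429  0.0375  1.3361] 76.55200580877197 170.69411764705882
knob (array([ 0.616 , -0.1343,  0.0885]), np.float64(0.006566349779109264))
ledge both [ 0.636  -0.0284 -0.0046 -0.1497] -8.575584718728022 rms px 0.5648855333553097
[[-0.4, -0.3], [1.1, 0.3], [0.0, -0.9], [1.1, 0.4], [-0.4, -0.1], [0.1, 0.7], [0.8, -0.4], [0.1, 0.9], [0.0, -0.3], [0.4, 0.4]]
ledge top [ 0.6363 -0.028  -0.0035 -0.1483] -8.498334137098855 rms px 0.3323333362152634
ledge scene [ 0.6337 -0.0267 -0.0114 -0.1506] -8.625961327083829 rms px 0.3301721854161613
sil [ 0.635  -0.0306  0.     -0.1565] -8.967919928790883 361.156862745098 3845
sil [ 0.6369 -0.0286  0.     -0.1525] -8.735391602419348 690.8196078431372 4507
white [[0.6521 0.0784 0.065 ]]
```

```bash
cat > go.py <<'E'
# usage: go.py x y z yaw_of_tool_y  -> remaining shift in current tool axes (cm) and turn (rad), and shift as it would read after the turn
import sys; from h import *
x,y,z,w=map(float,sys.argv[1:5]); s=env.observe(); R=np.array(s['tool_rot']); d=np.array([x,y,z])-s['position']
yw=np.degrees(np.arctan2(R[1,1],R[0,1])); t=(yw-w+90)%180-90
c=np.cos(np.radians(w)); n=np.sin(np.radians(w)); A=np.array([[-n,c,0],[c,n,0],[0,0,-1.]]).T
if abs((yw-t-w+180)%360-180)>1: A[:,:2]*=-1
print('t',s['time_s'],'pos',np.round(s['position'],4),'yaw',round(yw,2),'R',np.round(R[:,2],3),'now cm',np.round(R.T@d*100,2),'turn',round(np.radians(t),4),'after-turn cm',np.round(A.T@d*100,2),'w',round(s['grip_width'],4),s['gripper_force'],np.round(s['ft_force'],2))
E
python3 -m crank '[8,0,0,0,0.108,8,0,0,0,0.108,8,0,0,0,0.108,8,0,0,0,0.108,8,0,0,0,0.108,8,0,0,0,0.108,8,0,0,0,0,8,0,0,0,0]' 40
python3 go.py 0.4324 0.145 0.12 30.5
```

```text
time_s: 1.97
position: [0.2085, 0.5089, 0.2313]
tool_rot: [[-0.512, 0.859, 0.0], [0.859, 0.512, -0.0], [-0.0, 0.0, -1.0]]
ft_force: [0.6, -1.3, 0.2]
grip_width: 0.0801
gripper_force: 0.0
t 1.9667 pos [0.2085 0.5089 0.2313] yaw 30.78 R [ 0. -0. -1.] now cm [-42.73   0.61  11.13] turn 0.0049 after-turn cm [-42.72   0.82  11.13] w 0.0801 0.0 [ 0.61 -1.27  0.16]
```

```bash
python3 -m crank '[8,-3.8,0.1,0,0,8,-3.8,0.1,0,0,8,-3.8,0.1,0,0,8,-3.8,0.1,0,0,8,-3.8,0.1,0,0,8,-3.8,0.1,0,0,8,-3.8,0,0,0,8,-3.8,0,0,0]' >/dev/null
python3 -m crank '[8,-3,0,0,0,8,-3,0,0,0,8,-3,0,0,0,8,-3,0,0,0,8,0,0,2,0,8,0,0,3,0,8,0,0,3,0,8,0,0,2,0]'
python3 -m crank '[8,0,0,0,0,8,0,0,0,0,8,0,0,0,0,8,0,0,0,0,8,0,0,0,0,8,0,0,0,0,8,0,0,0,0,8,0,0,0,0]' >/dev/null
python3 go.py 0.4324 0.145 0.12 30.5
python3 - <<'E'
from h import *
p=snap('top');q=snap('scene')
A=p['color'][170:270,200:330];B=q['color'][100:215,280:400]
f=lambda c:cv2.resize(c,(500,int(500*c.shape[0]/c.shape[1])),interpolation=2)
A,B=f(A),f(B);h=min(A.shape[0],B.shape[0]);cv2.imwrite('pics/gr.png',cv2.resize(np.hstack([A[:h],B[:h]])[:,:,::-1],(800,int(.8*h))))
E
```

```text
time_s: 3.3
position: [0.4287, 0.1467, 0.1293]
tool_rot: [[-0.512, 0.859, -0.002], [0.859, 0.512, -0.0], [0.001, -0.002, -1.0]]
ft_force: [0.9, 0.2, -1.0]
grip_width: 0.08
gripper_force: 0.0
t 3.9667 pos [0.4296 0.147  0.1316] yaw 30.6 R [ 0.001  0.    -1.   ] now cm [-0.32  0.14  1.16] turn 0.0018 after-turn cm [-0.32  0.14  1.16] w 0.0798 0.0 [0.94 0.46 0.41]
```

View pics/gr.png

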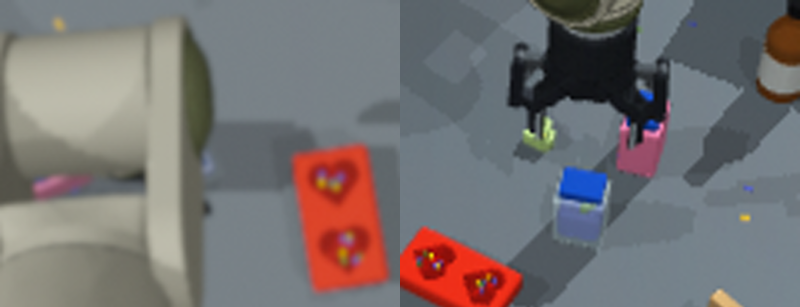

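The scene crop shows the open hand right above the clear blue jar (at crop 582,205), with the pink decoy to the right and clear of it. Descending.

```bash
python3 -m crank '[8,-0.3,0.15,1.5,0,8,0,0,1.5,0,8,0,0,1.5,0,8,0,0,1.5,0,8,0,0,1.5,0,8,0,0,1.5,0,8,0,0,1.4,0,8,0,0,0,0]'
python3 go.py 0.4324 0.145 0.027 30.5
python3 -m crank '[5,0,0,0,0,5,0,0,0,0,5,0,0,0,0,5,0,0,0,0,5,0,0,0,0,5,0,0,0,0,5,0,0,0,0,5,0,0,0,0]' 25
python3 go.py 0.4324 0.145 0.027 30.5
```

```text
time_s: 4.73
position: [0.4312, 0.1451, 0.0255]
tool_rot: [[-0.509, 0.861, -0.004], [0.861, 0.509, -0.0], [0.002, -0.004, -1.0]]
ft_force: [-1.0, -0.4, -1.0]
grip_width: 0.0801
gripper_force: 0.0
t 4.7333 pos [0.4312 0.1451 0.0255] yaw 30.59 R [-0.004 -0.    -1.   ] now cm [-0.07  0.1  -0.15] turn 0.0016 after-turn cm [-0.07  0.1  -0.15] w 0.0801 0.0 [-1.01 -0.4  -0.97]
time_s: 5.4
position: [0.4328, 0.1452, 0.0282]
tool_rot: [[-0.509, 0.861, 0.002], [0.861, 0.509, 0.0], [-0.001, 0.002, -1.0]]
ft_force: [-1.1, 0.7, 7.1]
grip_width: 0.0529
gripper_force: 26.2
t 5.4 pos [0.4328 0.1452 0.0282] yaw 30.6 R [ 0.002  0.    -1.   ] now cm [-0.   -0.04  0.12] turn 0.0018 after-turn cm [-0.   -0.04  0.12] w 0.0529 26.177339209243655 [-1.05  0.73  7.15]
```

```bash
python3 -m crank '[5,0,0,-0.5,0,5,0,0,-1,0,5,0,0,-2,0,5,0,0,-2.5,0,5,0,0,-2.5,0,5,0,0,-2.5,0,5,0,0,-2,0,5,0,0,0,0]'
python3 -m crank '[5,0,0,0,0.08,5,0,0,0,0.1,5,0,0,0,0.1,5,0,0,0,0.1,5,0,0,0,0.1,5,0,0,0,0.1,5,0,0,0,0.1,5,0,0,0,0]'
python3 go.py 0.6451 0.0318 0.155 -8.6
```

```text
time_s: 6.07
position: [0.4337, 0.1454, 0.1611]
tool_rot: [[-0.509, 0.861, 0.007], [0.861, 0.509, 0.0], [-0.003, 0.006, -1.0]]
ft_force: [1.6, -0.5, -1.1]
grip_width: 0.0528
gripper_force: 26.1
time_s: 6.73
position: [0.4318, 0.1452, 0.1567]
tool_rot: [[0.149, 0.989, -0.001], [0.989, -0.149, -0.0], [-0.0, -0.001, -1.0]]
ft_force: [-0.1, 0.5, -1.1]
grip_width: 0.0533
gripper_force: 26.0
t 6.7333 pos [0.4318 0.1452 0.1567] yaw -8.56 R [-0.001 -0.    -1.   ] now cm [-8.03 22.78  0.14] turn 0.0006 after-turn cm [-8.02 22.79  0.17] w 0.0533 26.048312396742404 [-0.1   0.51 -1.13]
```

```bash
python3 -m crank '[5,-1,1,0,0,5,-1.2,2,0,0,5,-1.2,3,0,0,5,-1.2,3,0,0,5,-1.2,3,0,0,5,-1.2,3,0,0,5,-1.2,3,0,0,5,0,2,0,0]' >/dev/null
python3 -m crank '[5,0,1.5,0,0,5,0,1,0,0,5,0,0.3,0,0,5,0,0,0,0,5,0,0,0,0,5,0,0,0,0,5,0,0,0,0,5,0,0,0,0]' >/dev/null
python3 go.py 0.6451 0.0318 0.155 -8.6
python3 - <<'E'
from h import *
p=snap('top');q=snap('scene')
A=p['color'][100:190,240:370];B=q['color'][130:270,290:430]
f=lambda c:cv2.resize(c,(400,400),interpolation=2)
cv2.imwrite('pics/pl.png',np.hstack([f(A),f(B)])[:,:,::-1])
E
```

```text
t 8.0667 pos [0.6455 0.0311 0.1576] yaw -8.33 R [ 0. -0. -1.] now cm [ 0.07 -0.05  0.26] turn 0.0046 after-turn cm [ 0.07 -0.05  0.26] w 0.053 26.070999135263264 [-0.75  0.46 -1.72]
```

View pics/pl.png

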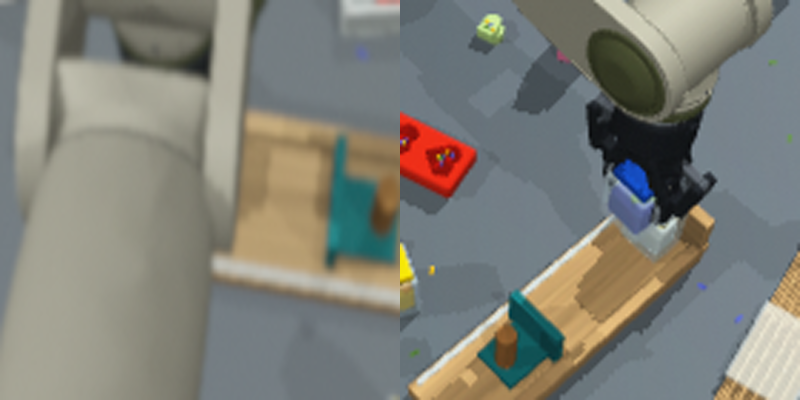

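The scene half shows the blue jar (crop 632,195) held over the ledge, just on the stop side of the white jar. I'll back off 3 mm more and lower it.

```bash
python3 -m crank '[5,-0.3,-0.05,0.8,0.004,5,0,0,1.5,0,5,0,0,1.7,0,5,0,0,1.7,0,5,0,0,1.7,0,5,0,0,1.2,0,5,0,0,0.8,0,5,0,0,0.2,0]'
python3 -m crank '[5,0,0,0,0,5,0,0,0.1,0,5,0,0,0.1,0,5,0,0,0.1,0,5,0,0,0.1,0,5,0,0,0,0,5,0,0,0,0,5,0,0,0,0]'
python3 go.py 0.6451 0.0318 0.053 -8.6
```

```text
time_s: 8.83
position: [0.6442, 0.0279, 0.0595]
tool_rot: [[0.15, 0.989, -0.003], [0.989, -0.15, 0.0], [-0.0, -0.003, -1.0]]
ft_force: [1.0, 0.6, -2.6]
grip_width: 0.0527
gripper_force: 26.1
time_s: 9.5
position: [0.645, 0.028, 0.0575]
tool_rot: [[0.149, 0.989, 0.0], [0.989, -0.149, -0.0], [-0.0, 0.0, -1.0]]
ft_force: [0.4, -0.2, -1.1]
grip_width: 0.0532
gripper_force: 26.1
t 9.5 pos [0.645  0.028  0.0575] yaw -8.59 R [ 0. -0. -1.] now cm [ 0.38 -0.05  0.45] turn 0.0001 after-turn cm [ 0.38 -0.05  0.45] w 0.0532 26.06066036503762 [ 0.39 -0.22 -1.12]
```

```bash
python3 -m crank '[5,0,0,0.1,0,5,0,0,0.1,0,5,0,0,0.05,0,5,0.1,0,0,0,5,0.1,0,0,0,5,0.1,0,0,0,5,0.1,0,0,0,5,0,0,0,0]'
python3 -m crank '[5,0.1,0,0,0,5,0,0,0,0,5,0.1,0,0,0,5,0,0,0,0,5,0.1,0,0,0,5,0,0,0,0,5,0,0,0,0,5,0,0,0,0]'
python3 go.py 0.6451 0.0318 0.053 -8.6
```

```text
time_s: 10.17
position: [0.6456, 0.0322, 0.0549]
tool_rot: [[0.149, 0.989, 0.0], [0.989, -0.149, 0.0], [0.0, 0.0, -1.0]]
ft_force: [0.1, 1.1, -1.0]
grip_width: 0.0531
gripper_force: 26.1
time_s: 10.83
position: [0.646, 0.0349, 0.0548]
tool_rot: [[0.149, 0.989, 0.0], [0.989, -0.149, -0.0], [-0.0, 0.0, -1.0]]
ft_force: [-0.0, 0.6, -1.6]
grip_width: 0.053
gripper_force: 26.1
t 10.8333 pos [0.646  0.0349 0.0548] yaw -8.59 R [ 0. -0. -1.] now cm [-0.32 -0.05  0.18] turn 0.0001 after-turn cm [-0.32 -0.05  0.18] w 0.053 26.06050061993301 [-0.04  0.56 -1.6 ]
```

```bash
python3 -m crank '[5,0.1,0,0,0,5,0,0,0,0,5,0.05,0,0,0,5,0,0,0,0,5,0.05,0,0,0,5,0,0,0,0,5,0,0,0,0,5,0,0,0,0]'
python3 -m crank '[5,0.05,0,0,0,5,0,0,0,0,5,0.05,0,0,0,5,0,0,0,0,5,0,0,0,0,5,0,0,0,0,5,0,0,0,0,5,0,0,0,0]'
```

```text
time_s: 11.5
position: [0.6463, 0.0363, 0.0549]
tool_rot: [[0.15, 0.989, -0.0], [0.989, -0.15, -0.001], [-0.001, 0.0, -1.0]]
ft_force: [0.0, -5.5, -0.7]
grip_width: 0.0529
gripper_force: 25.4
time_s: 12.17
position: [0.6467, 0.037, 0.055]
tool_rot: [[0.15, 0.989, 0.0], [0.989, -0.15, -0.001], [-0.001, 0.001, -1.0]]
ft_force: [-1.5, -6.2, -1.6]
grip_width: 0.0527
gripper_force: 25.6
```

```bash
python3 -m crank '[5,-0.1,0,0,0,5,0,0,0.05,0,5,0,0,0.05,0,5,0,0,0.05,0,5,0,0,0.03,0,5,0,0,0,0,5,0,0,0,0,5,0,0,0,0]'
```

```text
time_s: 12.83
position: [0.6464, 0.037, 0.0534]
tool_rot: [[0.149, 0.989, 0.0], [0.989, -0.149, 0.0], [0.0, 0.0, -1.0]]
ft_force: [-2.5, -1.8, 4.4]
grip_width: 0.0527
gripper_force: 26.5
```

```bash
python3 -m crank '[5.6,0,0,0,0,6,0,0,0,0,6.5,0,0,0,0,7,0,0,0,0,7.5,0,0,0,0,7.5,0,0,0,0,7.5,0,0,0,0,7.5,0,0,-0.5,0]'
python3 -m crank '[7.5,0,0,-1,0,7.5,0,0,-2,0,7.5,0,0,-2,0,7.5,0,0,-2,0,7.5,0,0,-2,0,7.5,0,0,-2,0,7.5,0,0,-1,0,7.5,0,0,0,0]'
python3 go.py 0.4723 -0.142 0.15 -33.7
```

```text
time_s: 13.5
position: [0.6458, 0.037, 0.0572]
tool_rot: [[0.149, 0.989, -0.002], [0.989, -0.149, 0.0], [-0.0, -0.002, -1.0]]
ft_force: [0.0, 0.3, 0.1]
grip_width: 0.075
gripper_force: 0.0
time_s: 14.17
position: [0.6472, 0.0368, 0.1812]
tool_rot: [[0.149, 0.989, 0.005], [0.989, -0.149, -0.001], [0.0, 0.005, -1.0]]
ft_force: [0.0, -0.5, 0.1]
grip_width: 0.075
gripper_force: 0.0
t 14.1667 pos [0.6472 0.0368 0.1812] yaw -8.59 R [ 0.005 -0.001 -1.   ] now cm [-20.3  -14.64   3.04] turn 0.4382 after-turn cm [-24.58  -4.63   3.12] w 0.075 0.0 [ 0.01 -0.52  0.15]
```

```bash
python3 -m crank '[8,-2.5,-1.8,0,0,8,-2.5,-1.8,0,0,8,-2.5,-1.8,0,0,8,-2.5,-1.8,0,0,8,-2.5,-1.8,0,0,8,-2.5,-1.8,0,0,8,-2.5,-1.8,0,0,8,-2.5,-1.8,0,0]' >/dev/null
python3 -m crank '[8,-0.3,-0.2,0,0.11,8,0,0,0,0.11,8,0,0,0,0.11,8,0,0,0,0.108,8,0,0,1.5,0,8,0,0,1.5,0,8,0,0,0,0,8,0,0,0,0]' >/dev/null
python3 - <<'E'
from h import *
p=snap('top');q=snap('scene')
A=p['color'][100:200,240:400];B=q['color'][170:270,230:390]
f=lambda c:cv2.resize(c,(800,500),interpolation=2)
A=f(A)[:300];B=f(B);cv2.imwrite('pics/pb.png',cv2.resize(np.vstack([A,B]),(600,600))[:,:,::-1])
cv2.imwrite('pics/t3.png',p['color'][:,:,::-1]);cv2.imwrite('pics/s3.png',q['color'][:,:,::-1])
E
python3 go.py 0.4723 -0.142 0.15 -33.7
```

```text
t 15.6 pos [ 0.4718 -0.1421  0.1484] yaw -33.69 R [ 0. -0. -1.] now cm [ 0.04  0.04 -0.16] turn 0.0002 after-turn cm [ 0.04  0.04 -0.16] w 0.0799 0.0 [ 0.29  0.27 -0.18]
```

View pics/pb.png

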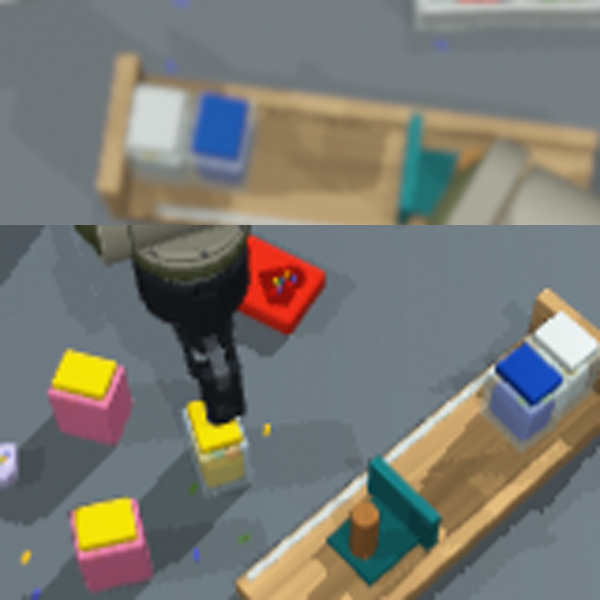

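The blue jar stands upright and close beside the white one, at pic (220,125) top and (528,390) scene. The hand is above the clear yellow jar. I'll check the row's alignment numerically and descend on the yellow.

```bash
cat > chk.py <<'E'
import sys; from h import *
np.set_printoptions(precision=4,suppress=True)
def chk(a,b,jars):
    white=lambda h,s,v:(s<22)&(v>195)
    G=dict(w=(white,.108),b=(blue,.066),y=(yel,.024)); led=np.array([.636,-.0285,0,-.15])
    for n in jars:
        c,y=G[n]; P0=place(np.array([[0,y,.065]]),*led)[0]; its=[]; 
        for p in (a,b):
            cpt=proj(p,[P0+[0,0,.04]])[0].round().astype(int); w=(cpt[0]-13,cpt[1]-13,26,26)
            m=hsvmask(p,w,c).astype(np.uint8); _,l,st,_=cv2.connectedComponentsWithStats(m); m=(l==1+st[1:,4].argmax()).astype(float)
            its.append((p,m,w))
        for k,it in (('scene',its[:1]),('top',its[1:])):
            r,f=fit(it,CAP,[*P0,-.15],(0,1,3)); d=r[:2]-led[:2]; co,s=np.cos(.15),np.sin(.15)
            print(n,k,'ledge x,y mm',np.round([1e3*(co*d[0]-s*d[1]),1e3*(s*d[0]+co*d[1])],1),'yaw rel',round(np.degrees(r[3]+.15),1),'res',round(f),it[0][1].sum())
if __name__=='__main__':
    chk(snap('scene'),snap('top'),sys.argv[1])
E
python3 chk.py wb
python3 -m crank '[8,0,0,2,0,8,0,0,2,0,8,0,0,2,0,8,0,0,2,0,8,0,0,2,0,8,0,0,1.5,0,8,0,0,0.5,0,8,0,0,0,0]'
python3 go.py 0.4723 -0.142 0.027 -33.7
```

```text
w scene ledge x,y mm [  2.  109.6] yaw rel 9.3 res 61 137.0
w top ledge x,y mm [  0.9 110.2] yaw rel 12.1 res 67 181.0
b scene ledge x,y mm [ 1.3 63.2] yaw rel 1.0 res 36 158.0
b top ledge x,y mm [ 2.  66.5] yaw rel 11.1 res 69 177.0
time_s: 16.37
position: [0.4715, -0.1419, 0.0276]
tool_rot: [[0.555, 0.832, -0.001], [0.832, -0.555, 0.001], [-0.0, -0.001, -1.0]]
ft_force: [0.1, -0.2, 1.4]
grip_width: 0.0797
gripper_force: 0.0
t 16.3667 pos [ 0.4715 -0.1419  0.0276] yaw -33.69 R [-0.001  0.001 -1.   ] now cm [0.04 0.08 0.05] turn 0.0002 after-turn cm [0.04 0.08 0.06] w 0.0797 0.0 [ 0.09 -0.2   1.42]
```

```bash
python3 -m crank '[5,0,0,0,0,5,0,0,0,0,5,0,0,0,0,5,0,0,0,0,5,0,0,0,0,5,0,0,0,0,5,0,0,0,0,5,0,0,0,0]' 25
python3 -m crank '[5,0,0,-0.5,0,5,0,0,-1,0,5,0,0,-2,0,5,0,0,-2.5,0,5,0,0,-2.5,0,5,0,0,-2.5,0,5,0,0,-2,0,5,0,0,0,0]'
python3 -m crank '[5,0,0,0,-0.1,5,0,0,0,-0.1,5,0,0,0,-0.1,5,0,0,0,-0.1,5,0,0,0,-0.038,5,0,0,0,0,5,0,0,0,0,5,0,0,0,0]'
python3 go.py 0.6389 -0.0126 0.155 -8.6
```

```text
time_s: 17.03
position: [0.4722, -0.1423, 0.0292]
tool_rot: [[0.555, 0.832, 0.002], [0.832, -0.555, -0.001], [0.0, 0.002, -1.0]]
ft_force: [-1.4, 0.5, 6.5]
grip_width: 0.0519
gripper_force: 26.4
time_s: 17.7
position: [0.473, -0.1427, 0.1622]
tool_rot: [[0.555, 0.832, 0.007], [0.832, -0.555, -0.004], [0.0, 0.008, -1.0]]
ft_force: [0.8, -0.7, -0.5]
grip_width: 0.0519
gripper_force: 26.6
time_s: 18.37
position: [0.4714, -0.1419, 0.1577]
tool_rot: [[0.151, 0.989, -0.001], [0.989, -0.151, 0.0], [0.0, -0.001, -1.0]]
ft_force: [1.2, -0.2, -0.3]
grip_width: 0.052
gripper_force: 26.4
t 18.3667 pos [ 0.4714 -0.1419  0.1577] yaw -8.67 R [-0.001  0.    -1.   ] now cm [15.3  14.6   0.27] turn -0.0013 after-turn cm [15.29 14.62  0.27] w 0.052 26.39323353767395 [ 1.25 -0.16 -0.34]
```

```bash
python3 -m crank '[5,1,1,0,0,5,2,2,0,0,5,2.5,2.3,0,0,5,2.5,2.3,0,0,5,2.5,2.3,0,0,5,2.5,2.3,0,0,5,1.5,1.5,0,0,5,0.8,0.9,0,0]' >/dev/null
python3 -m crank '[5,0,0,0,0,5,0,0,0,0,5,0,0,0,0,5,0,0,0,0,5,0,0,0,0,5,0,0,0,0,5,0,0,0,0,5,0,0,0,0]' >/dev/null
python3 go.py 0.6389 -0.0126 0.054 -8.6
```

```text
t 19.7 pos [ 0.6387 -0.0128  0.1581] yaw -8.62 R [ 0. -0. -1.] now cm [2.000e-02 1.000e-02 1.041e+01] turn -0.0003 after-turn cm [2.000e-02 1.000e-02 1.041e+01] w 0.0523 26.52532160282135 [ 0.42  1.35 -1.32]
```

```bash
python3 -m crank '[5,0,0,0.8,0,5,0,0,1.5,0,5,0,0,1.7,0,5,0,0,1.7,0,5,0,0,1.7,0,5,0,0,1.2,0,5,0,0,0.8,0,5,0,0,0.4,0]'
python3 -m crank '[5,0,0,0.2,0,5,0.1,0,0.1,0,5,0.1,0,0,0,5,0.1,0,0,0,5,0.1,0,0,0,5,0,0,0,0,5,0,0,0,0,5,0,0,0,0]'
python3 -m crank '[5,0.1,0,0,0,5,0,0,0,0,5,0.1,0,0,0,5,0,0,0,0,5,0,0,0,0,5,0,0,0,0,5,0,0,0,0,5,0,0,0,0]'
python3 go.py 0.6401 -0.0045 0.054 -8.6
```

```text
time_s: 20.37
position: [0.6383, -0.0125, 0.0585]
tool_rot: [[0.149, 0.989, -0.002], [0.989, -0.149, 0.0], [0.0, -0.002, -1.0]]
ft_force: [0.1, 0.6, -1.3]
grip_width: 0.0521
gripper_force: 26.5
time_s: 21.03
position: [0.6395, -0.0086, 0.0572]
tool_rot: [[0.149, 0.989, 0.0], [0.989, -0.149, -0.0], [0.0, 0.0, -1.0]]
ft_force: [0.7, 0.2, -0.5]
grip_width: 0.052
gripper_force: 26.5
time_s: 21.7
position: [0.6397, -0.0066, 0.057]
tool_rot: [[0.149, 0.989, -0.0], [0.989, -0.149, -0.0], [-0.0, -0.0, -1.0]]
ft_force: [0.4, -1.1, -1.7]
grip_width: 0.0521
gripper_force: 26.4
t 21.7 pos [ 0.6397 -0.0066  0.057 ] yaw -8.59 R [-0. -0. -1.] now cm [0.21 0.   0.3 ] turn 0.0001 after-turn cm [0.21 0.   0.3 ] w 0.0521 26.415834724903107 [ 0.41 -1.12 -1.72]
```

```bash
python3 -m crank '[5,0,0,0.1,0,5,0,0,0.1,0,5,0.1,0,0,0,5,0,0,0,0,5,0.05,0,0,0,5,0,0,0,0,5,0,0,0,0,5,0,0,0,0]'
python3 -m crank '[5,0.05,0,0,0,5,0,0,0,0,5,0.05,0,0,0,5,0,0,0,0,5,0,0,0,0,5,0,0,0,0,5,0,0,0,0,5,0,0,0,0]'
```

```text
time_s: 22.37
position: [0.64, -0.0058, 0.0549]
tool_rot: [[0.15, 0.989, -0.0], [0.989, -0.15, -0.001], [-0.001, -0.0, -1.0]]
ft_force: [0.9, -4.6, -2.3]
grip_width: 0.0519
gripper_force: 26.4
time_s: 23.03
position: [0.6401, -0.0056, 0.055]
tool_rot: [[0.15, 0.989, -0.0], [0.989, -0.15, -0.002], [-0.002, -0.0, -1.0]]
ft_force: [-1.1, -8.6, -1.3]
grip_width: 0.052
gripper_force: 26.2
```

Contact with the blue jar. I'll ease off, set it down and release.

```bash
python3 -m crank '[5,-0.1,0,0,0,5,0,0,0.05,0,5,0,0,0.05,0,5,0,0,0.03,0,5,0,0,0,0,5,0,0,0,0,5,0,0,0,0,5,0,0,0,0]'
python3 go.py 0.6401 -0.0045 0.054 -8.6
```

```text
time_s: 23.7
position: [0.6401, -0.0057, 0.0543]
tool_rot: [[0.15, 0.989, 0.001], [0.989, -0.15, -0.001], [-0.001, 0.001, -1.0]]
ft_force: [-2.1, -5.9, 2.6]
grip_width: 0.052
gripper_force: 27.0
t 23.7 pos [ 0.6401 -0.0057  0.0543] yaw -8.61 R [ 0.001 -0.001 -1.   ] now cm [ 0.12 -0.01  0.03] turn -0.0001 after-turn cm [ 0.12 -0.01  0.03] w 0.052 26.954026222229004 [-2.08 -5.93  2.61]
```

```bash
python3 -m crank '[5.5,0,0,0,0,6,0,0,0,0,6.5,0,0,0,0,7,0,0,0,0,7.5,0,0,0,0,7.5,0,0,0,0,7.5,0,0,0,0,7.5,0,0,-0.5,0]'
python3 -m crank '[7.5,0,0,-1,0,7.5,0,0,-2,0,7.5,0,0,-2,0,7.5,0,0,-2,0,7.5,0,0,-2,0,7.5,0,0,-2,0,7.5,0,0,-1,0,7.5,0,0,0,0]'
python3 - <<'E'
from h import *
a={};led=[.636,-.0285,0,-.15]
a=snap('scene','s4');b=snap('top','t4')
# stop pose: fit teal plate silhouette in the earlier unobstructed pictures
a['color']=cv2.imread('pics/s1.png')[:,:,::-1].copy();b['color']=cv2.imread('pics/t1.png')[:,:,::-1].copy()
teal=lambda h,s,v:(h>80)&(h<100)&(s>110)
PL=[box(-.035,.035,-.01,0,.025,.081)]
for p,w,k in ((a,(312,225,40,45),(327.2,245.6)),(b,(335,122,45,45),(366.7,140.6))):
    m=hsvmask(p,w,teal)
    # knob top on ledge: ray hits x=0 plane search over y
    ys=np.linspace(-.16,-.08,81);xs=np.linspace(-.02,.02,41)
    X=[(x,y) for x in xs for y in ys]; Q=proj(p,place(np.array([[x,y,.098] for x,y in X]),*led)); i=np.linalg.norm(Q-k,axis=1).argmin(); print('knob top ledge xy',X[i])
    F=[box(-.035,.035,-.01,0,.025,.081)]
    best=[(np.abs(render(p,[B+[0,y,0] for B in PL],led,w)-m)[:, :].sum(),y) for y in np.arange(-.11,-.05,.001)]
    print('plate face y',min(best))
E
python3 chk.py wby
python3 go.py 0.6155 -0.164 0.1 -8.6
```

```text
time_s: 24.37
position: [0.6395, -0.005, 0.058]
tool_rot: [[0.149, 0.989, -0.002], [0.989, -0.149, 0.0], [0.0, -0.002, -1.0]]
ft_force: [0.8, -1.6, 0.3]
grip_width: 0.075
gripper_force: 0.0
time_s: 25.03
position: [0.6409, -0.0052, 0.1819]
tool_rot: [[0.149, 0.989, 0.005], [0.989, -0.149, -0.001], [-0.0, 0.005, -1.0]]
ft_force: [0.0, 0.6, -0.5]
grip_width: 0.0751
gripper_force: 0.0
knob top ledge xy (np.float64(-0.0019999999999999983), np.float64(-0.109))
plate face y (np.float64(200.34117647058824), np.float64(-0.06699999999999996))
knob top ledge xy (np.float64(0.004), np.float64(-0.11))
plate face y (np.float64(208.58039215686273), np.float64(-0.06599999999999996))
t 25.2333 pos [ 0.6394 -0.005   0.1773] yaw -8.6 R [-0.003  0.001 -1.   ] now cm [-16.08   0.03   7.73] turn 0.0 after-turn cm [-1.608e+01  1.000e-02  7.730e+00] w 0.0752 0.0 [ 0.02 -0.2  -0.06]Traceback (most recent call last):
  File "chk.py", line 16, in <module>
    chk(snap('scene'),snap('top'),sys.argv[1])
    ~~~^^^^^^^^^^^^^^^^^^^^^^^^^^^^^^^^^^^^^^^
  File "chk.py", line 10, in chk
    m=hsvmask(p,w,c).astype(np.uint8); _,l,st,_=cv2.connectedComponentsWithStats(m); m=(l==1+st[1:,4].argmax()).astype(float)
                                                                                             ~~~~~~~~~~~~~~~^^
ValueError: attempt to get argmax of an empty sequence
```

```bash
python3 -m crank '[3,-1,0,0,0,2,-2.3,0,0,0,0,-2.7,0,0,0,0,-2.7,0,0,0,0,-2.7,0,0,0,0,-2.7,0,0,0,0,-1.9,0,0,0,0,-0.9,0,0,0]' >/dev/null
python3 -m crank '[0,0,0,0,0,0,0,0,0,0,0,0,0,0,0,0,0,0,0,0,0,0,0,0,0,0,0,0,0,0,0,0,0,0,0,0,0,0,0,0]'
python3 - <<'E'
from h import *
p=snap('top','t5');q=snap('scene','s5')
A=p['color'][100:200,250:410];B=q['color'][180:290,280:420]
cv2.imwrite('pics/st.png',np.hstack([cv2.resize(A,(440,400),interpolation=2),cv2.resize(B,(360,400),interpolation=2)])[:,:,::-1])
E
python3 go.py 0.6153 -0.1725 0.055 -8.6
```

```text
time_s: 26.57
position: [0.6148, -0.1719, 0.1787]
tool_rot: [[0.149, 0.989, 0.0], [0.989, -0.149, -0.0], [0.0, 0.0, -1.0]]
ft_force: [-0.1, 0.7, 0.4]
grip_width: 0.0
gripper_force: 0.0
t 26.6667 pos [ 0.6148 -0.1721  0.1787] yaw -8.59 R [ 0. -0. -1.] now cm [-0.03  0.06 12.37] turn 0.0002 after-turn cm [-0.03  0.06 12.37] w -0.0002 0.0 [-0.7   0.25  0.03]
```

View pics/st.png

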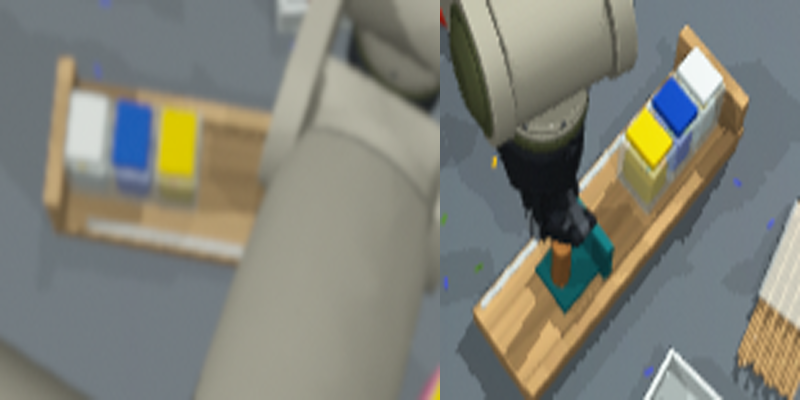

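The three jars stand in a straight row at left (top crop ~(88–180,135)), square and upright. The closed fingers are above the ledge behind the knob (scene crop (560,260)). Descending behind the knob.

```bash
python3 -m crank '[0,0,0,1,0,0,0,0,2,0,0,0,0,2,0,0,0,0,2,0,0,0,0,1,0,0,0,0,0.5,0,0,0,0,0,0,0,0,0,0,0]'
python3 -m crank '[0,0,0,1,0,0,0,0,1,0,0,0,0,1,0,0,0,0,0.6,0,0,0,0,0,0,0,0,0,0,0,0,0,0,0,0,0,0,0,0,0]'
python3 go.py 0.6261 -0.094 0.055 -8.6
```

```text
time_s: 27.33
position: [0.6151, -0.1724, 0.0944]
tool_rot: [[0.149, 0.989, 0.001], [0.989, -0.149, -0.0], [-0.0, 0.001, -1.0]]
ft_force: [0.8, 0.3, 1.7]
grip_width: -0.0
gripper_force: 0.0
time_s: 28.0
position: [0.615, -0.1723, 0.0582]
tool_rot: [[0.149, 0.989, 0.001], [0.989, -0.149, -0.0], [-0.0, 0.001, -1.0]]
ft_force: [0.0, 0.5, -0.2]
grip_width: -0.0001
gripper_force: 0.0
t 28.0 pos [ 0.615  -0.1723  0.0582] yaw -8.59 R [ 0.001 -0.    -1.   ] now cm [ 7.91 -0.07  0.32] turn 0.0001 after-turn cm [ 7.91 -0.07  0.32] w -0.0001 0.0 [ 0.04  0.54 -0.18]
```

```bash
python3 -m crank '[0,0.5,0,0,0,0,0.8,0,0,0,0,0.8,0,0,0,0,0.8,0,0,0,0,0.8,0,0,0,0,0.8,0,0,0,0,0.5,0,0,0,0,0,0,0,0]'
python3 -m crank '[0,0.4,0,0,0,0,0.4,0,0,0,0,0.4,0,0,0,0,0.2,0,0,0,0,0.2,0,0,0,0,0,0,0,0,0,0,0,0,0,0,0,0,0,0]'
python3 go.py 0.6261 -0.094 0.055 -8.6
```

```text
time_s: 28.67
position: [0.6223, -0.1213, 0.0577]
tool_rot: [[0.148, 0.989, -0.0], [0.989, -0.148, 0.001], [0.0, -0.0, -1.0]]
ft_force: [0.2, 0.2, -0.0]
grip_width: 0.0001
gripper_force: 0.0
time_s: 29.33
position: [0.6246, -0.107, 0.0577]
tool_rot: [[0.15, 0.989, 0.0], [0.989, -0.15, 0.0], [0.0, -0.0, -1.0]]
ft_force: [-0.9, -0.2, 0.3]
grip_width: 0.0001
gripper_force: 0.0
t 29.3333 pos [ 0.6246 -0.107   0.0577] yaw -8.6 R [ 0.  0. -1.] now cm [ 1.31 -0.04  0.27] turn 0.0 after-turn cm [ 1.31 -0.04  0.27] w 0.0001 0.0 [-0.86 -0.21  0.31]
```

```bash
python3 -m crank '[0,0.2,0,0,0,0,0.2,0,0,0,0,0.2,0,0,0,0,0.1,0,0,0,0,0.1,0,0,0,0,0,0,0,0,0,0,0,0,0,0,0,0,0,0]'
python3 - <<'E'
from h import *
q=snap('scene','s6');cv2.imwrite('pics/st2.png',cv2.resize(q['color'][180:290,280:420],(700,550),interpolation=2)[:,:,::-1])
E
```

```text
time_s: 30.0
position: [0.6258, -0.099, 0.0577]
tool_rot: [[0.149, 0.989, 0.0], [0.989, -0.149, 0.0], [0.0, -0.0, -1.0]]
ft_force: [-0.6, -0.9, 0.4]
grip_width: -0.0002
gripper_force: 0.0
```

View pics/st2.png

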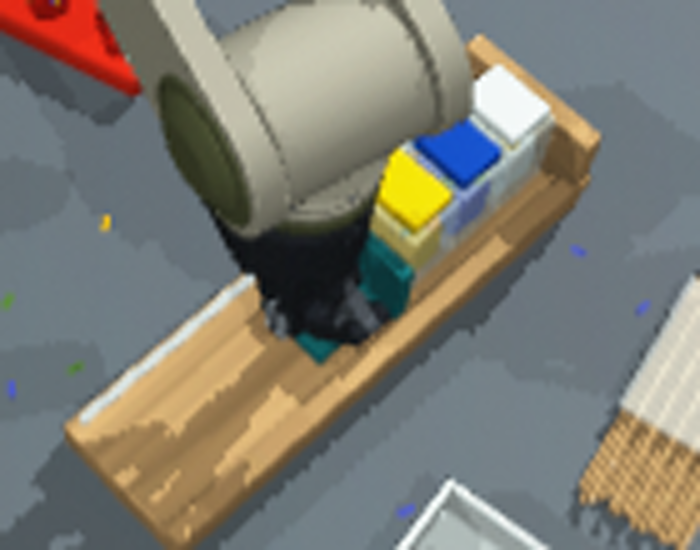

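The stop has come with the fingers, and its plate at crop (388,275) is just short of the yellow jar (crop 410,235). I'll keep pushing in small steps until the force rises.

```bash
python3 -m crank '[0,0.1,0,0,0,0,0.1,0,0,0,0,0.1,0,0,0,0,0.05,0,0,0,0,0,0,0,0,0,0,0,0,0,0,0,0,0,0,0,0,0,0,0]'
python3 -m crank '[0,0.1,0,0,0,0,0,0,0,0,0,0.05,0,0,0,0,0,0,0,0,0,0.05,0,0,0,0,0,0,0,0,0,0,0,0,0,0,0,0,0,0]'
```

```text
time_s: 30.72
position: [0.6263, -0.0956, 0.0577]
tool_rot: [[0.149, 0.989, 0.0], [0.989, -0.149, 0.0], [0.0, 0.0, -1.0]]
ft_force: [1.1, -0.4, 0.3]
grip_width: -0.0001
gripper_force: 0.0
time_s: 31.38
position: [0.6266, -0.0937, 0.0577]
tool_rot: [[0.15, 0.989, -0.0], [0.989, -0.15, -0.0], [-0.0, -0.0, -1.0]]
ft_force: [-0.9, -3.4, 0.0]
grip_width: 0.0
gripper_force: 0.0
```

```bash
python3 -m crank '[0,0.05,0,0,0,0,0,0,0,0,0,0.05,0,0,0,0,0,0,0,0,0,0,0,0,0,0,0,0,0,0,0,0,0,0,0,0,0,0,0,0]'
python3 -m crank '[0,0.05,0,0,0,0,0,0,0,0,0,0.05,0,0,0,0,0,0,0,0,0,0,0,0,0,0,0,0,0,0,0,0,0,0,0,0,0,0,0,0]'
```

```text
time_s: 32.05
position: [0.6266, -0.0937, 0.0578]
tool_rot: [[0.15, 0.989, -0.0], [0.989, -0.15, -0.002], [-0.002, -0.0, -1.0]]
ft_force: [-2.0, -7.3, 0.2]
grip_width: -0.0001
gripper_force: 3.2
time_s: 32.72
position: [0.6266, -0.0936, 0.0578]
tool_rot: [[0.15, 0.989, -0.001], [0.989, -0.15, -0.003], [-0.003, -0.0, -1.0]]
ft_force: [-3.6, -11.6, 0.3]
grip_width: -0.0
gripper_force: 5.4
```

The stop is firm and the row is closed. I'll back off, lift clear and look.

```bash
python3 -m crank '[0,-0.2,0,0,0,0,-0.5,0,0,0,0,-0.8,0,0,0,0,0,0,-1,0,0,0,0,-2.5,0,0,0,0,-2.5,0,0,0,0,-3,0,0,0,0,-3,0]'
python3 -m crank '[0,-3,-3,0,0,0,-3,-3,0,0,0,-3,-3,0,0,0,-3,-3,0,0,0,-3,-3,0,0,0,-2,-2,0,0,0,0,0,0,0,0,0,0,0,0]'
python3 - <<'E'
from h import *; from chk import chk
p=snap('top');q=snap('scene')
A=p['color'][105:190,255:405];B=q['color'][180:290,280:420]
cv2.imwrite('pics/fin.png',np.hstack([cv2.resize(A,(440,300),interpolation=2),cv2.resize(B,(360,300),interpolation=2)])[:,:,::-1])
chk(q,p,'wby')
E
```

```text
time_s: 33.38
position: [0.6244, -0.1062, 0.1797]
tool_rot: [[0.149, 0.989, 0.0], [0.989, -0.149, 0.0], [0.0, -0.0, -1.0]]
ft_force: [0.1, -0.4, 0.3]
grip_width: 0.0001
gripper_force: 0.0
time_s: 34.05
position: [0.4337, -0.2476, 0.1787]
tool_rot: [[0.152, 0.988, 0.001], [0.988, -0.152, -0.0], [-0.0, 0.001, -1.0]]
ft_force: [-0.5, 0.6, -0.2]
grip_width: 0.0001
gripper_force: 0.0
w scene ledge x,y mm [  1.6 109.2] yaw rel 9.3 res 60 138.0
w top ledge x,y mm [  1.8 110.3] yaw rel 12.1 res 73 175.0
b scene ledge x,y mm [ 1.9 64.2] yaw rel 0.4 res 36 159.0
b top ledge x,y mm [ 1.2 67.6] yaw rel 6.7 res 66 180.0
y scene ledge x,y mm [ 1.6 22.7] yaw rel 3.8 res 34 164.0
y top ledge x,y mm [ 2.9 24.9] yaw rel 7.2 res 44 199.0
```

View pics/fin.png

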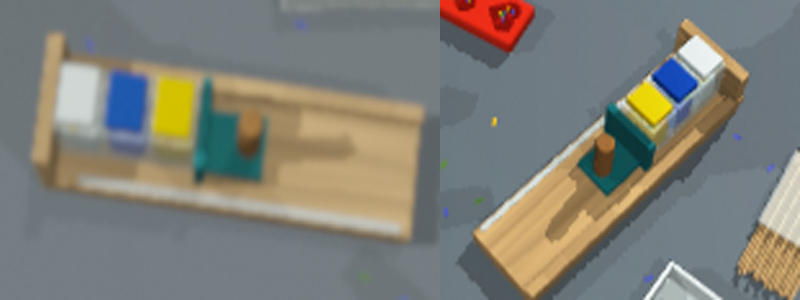

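The row reads white, blue, yellow, upright and in line within about 1 mm. The stop plate is tight against the yellow jar (top crop (205,130)), and the robot is clear of everything. Handing in.

```bash
python3 -c "
from rig import env
print(env.close_job())"
```

```text
the job is handed in; nothing more can be done
None
```

The job is handed in at about 34 s: white, blue and yellow jars stand upright on the ledge with fronts in line to about 1 mm as measured, and the end stop is pushed up firmly against the row; no verdict came back.

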